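# Hold the last slat ready over the sledge

## Robot

A 6-joint arm with a two-finger parallel gripper is mounted at the origin on the work surface; the furniture and walls round the work are solid. World frame = base frame: x ahead of the robot, y to its left, z up, the work surface at z = 0. Lengths are in m, angles in rad, forces in N, time in s.
With the tool pointing down it reaches from about 0.25 to 0.85 m from the base axis. Payload 12.5 kg.
Tool frame: the origin (TCP) lies at the very end of the fingers, on their centre line; the grasp point (between the pads) lies 19 mm behind it; z points along the fingers, y is the line along which they close (so a half turn about z gives the same grasp; the last joint's range is limited). The gripper opens to 93 mm and grips with 3 to 60 N. Pads are 15 mm wide; open, the fingers measure 128 mm over their backs; the gripper's body (75 mm by 188 mm) begins 65 mm behind the grasp point.
Start: joints at [-1.372, 0.351, 1.652, -0, 1.139, -0.085], TCP at [0.154, -0.528, 0.219] pointing down, gripper open.
Joint ranges: [-2.75, 2.75], [-0.79, 2.1], [0.01, 2.65], [-1.57, 4.71], [0.07, 3.14], [-2.87, 2.87]. Speed limits (rad/s): [2.22, 2.22, 2.79, 3.14, 3.14, 3.14].

## Interface

Orientations are given as a rotation vector (axis times angle).
In Python, from cell import manip, cams gives the robot as it stands.
- The arm moves only by the tool carry_out, never from a script. Its argument "series" is a list of rows, each a list of 5 numbers: the closure, from 0 (fully open) to 1 (shut), then the shift along the tool's x, y, z in m, then the turn about the tool's z in rad. In form: [[jaw, tx, ty, tz, turn], ...]. A call has exactly 10 rows; each row shifts and turns the commanded pose from where the row before left it, along the tool's axes as they then stand; what a row does not reach is not made up. A row lasts 1/12 s, in which the tool goes at most 41.7 mm and 7.16 degrees, less where a joint would pass 70% of its speed; a pose out of reach is approached as far as the arm can. A call is refused whole if a number of a shift passes 0.0417 or a number of a turn 0.125, either way. A call with a gripper value outside its range is refused whole. The fingers move at their own pace and stop on an object; "grip_force" is the grip in N (left out, the last holds). Time passes only in rows, so rows that do not move let the fingers close, or fill a call up. It gives the time, the measured TCP pose, the force, the opening and the grip force at its end, in the units of the state.
- manip.observe(): the state, without advancing time (a new reading comes with each control period).
- cams.grab_frame(name): name is "side" or "top" or "wrist"; returns a dict with "pixels" (480x640x3 uint8, red, green, blue), "vfov" (degrees; the focal length in pixels is half the picture's height over the tangent of half this angle, whatever the lens; pixels are square), "cx", "cy" (the principal point, pixels), "eye" and "rotation" of the camera in the world; the wrist camera has in their place "T_tool_cam" (4x4, takes a point from camera to tool coordinates, whose origin is the TCP and whose axes are the flange's). Camera axes: x right, y down, z forward; pixel columns grow to the right and rows downward; lengths in m; the calibration is good to about 2 mm. A picture is of the moment at which its call begins: read the wrist's pose just before it. There is no depth.
- manip.close_job(): hands the job in; it is judged then, once.
The state is a dict: "clock": time; "joint_pos": joint angles; "joint_vel": joint speeds; "tau": joint torques, N m; "tool_pos": TCP position; "orientation": TCP orientation; "ft_force": force on the tool from outside, world axes, zero at the start; "torque": the same for the moment, N m; "finger_gap": finger opening in m; "gripper_force": force on a finger pad.
Only numpy, scipy, OpenCV 4.12 (cv2) and the standard library are available. Lean on these libraries where they do the work, as an engineer would, in place of code of your own. Each camera call takes 0.05 s, during which the arm holds its last target. There are 200 camera calls.

## Task

Pick the loose wooden slat out of the tray of odds and ends, carry it over the things standing on the table and hold it about 15 mm above the one empty slat place on the little wooden sledge: level, centred over the place and lying the same way as the slats beside it, so that I can put glue on the rails underneath. Finish while still holding it there, at rest; the slat and the gripper must never touch the sledge or its slats, everything else stays in the tray, and the tin, the tape roll and the jar are not shifted.

Things in the scene. Friction and masses are not known exactly. Their poses are not given: they have to be found in the camera images.
- slat_center (a point): centre of the loose slat, a plain light wooden bar 16 mm wide (its x), 100 mm long (its y) and 10 mm thick (its z), about 15 g, lying flat on the tray floor, at least 25 mm free on both long sides at its middle; the point is half-way up, 5 mm above its underside; z up
- tray: shallow open plywood tray, 290 (x) x 210 (y) x 36 mm high, walls and floor 5 mm thick, fixed; origin at the centre of its underside, so its inner floor lies 5 mm above the origin
- nut_a: a walnut, about 36 x 46 x 33 mm, lying in the tray; origin under its middle
- nut_b: a walnut, about 36 x 46 x 33 mm, lying in the tray; origin under its middle
- nut_c: a walnut, about 36 x 46 x 33 mm, lying in the tray; origin under its middle
- shell_a: half a walnut shell, 34 x 44 x 15 mm, lying in the tray; origin under its middle
- shell_b: half a walnut shell, 34 x 44 x 15 mm, lying in the tray; origin under its middle
- candle: tea light in a metal cup, 39 mm across, 21 mm high, in the tray; origin under its middle
- cone: pine cone standing in the tray, 65 mm across, 64 mm high; origin under its middle
- glue_stick: round white glue stick, 11 mm thick, 98 mm long (along its y), lying in the tray; origin under its middle; not the slat
- sledge: small wooden toy sledge, fixed: two rails 64 mm apart along its x, 170 mm long, their tops 45 mm above the table; the runners curl up at its +x end (to 112 mm ahead of the origin, no higher than the rail tops); origin on the table under its middle; four slat places across the rails, 40 mm apart (at -60, -20, 20 and 60 mm along its x), one of them empty
- fitted_slat_1: one of the three slats already glued on the sledge, 16 x 100 x 10 mm, fixed; origin at the middle of its underside, y along its length
- fitted_slat_2: one of the three slats already glued on the sledge, 16 x 100 x 10 mm, fixed; origin at the middle of its underside, y along its length
- fitted_slat_3: one of the three slats already glued on the sledge, 16 x 100 x 10 mm, fixed; origin at the middle of its underside, y along its length
- slat_place: the empty slat place, marked by thin pencil ticks on both rails; origin midway between the rails at the height of their tops, where the middle of the slat's underside would lie; y is the direction of the slat's length (either way round), z up; the slats beside it are 24 mm clear of where the slat will lie and rise 10 mm above the rail tops
- tin: round tin with lid, 83 mm across, 112 mm high, loose, standing between tray and sledge; origin under its middle
- tape: roll of masking tape lying flat, 104 mm across, 25 mm high, loose, between tray and sledge; origin under its middle
- jar: small paint jar with lid, 46 mm across, 46 mm high, loose, between tray and sledge; origin under its middle
Not all that is in view belongs to the job. What is shaped like the shell_a but orange is not meant.

How it is judged:
On the way:
1. the slat is lifted clear of the tray (height (world z) of slat_center above 0.08 m and contact force between slat and the fingers above 0.5 N), for 0.1 s.
At the end, for the whole second after the job is handed in: Slat held in the fingers at rest, touching no part of the sledge: centre within 10 mm of the place, underside 5 to 27 mm above the rail tops, length and level within 7 degrees; the other odds and ends still in the tray; tin, tape and jar within 15 mm of where they stood (horizontal distance between slat_center and slat_place below 0.01 m and z of slat_center in the frame of slat_place between 0.01 and 0.032 m and angle between the y axis of slat_center and the y axis of slat_place, either way round below 0.12 rad and angle between slat_center's own z axis and vertical below 0.12 rad and contact force between slat and the fingers above 0.5 N and linear speed of slat below 0.02 m/s and angular speed of slat below 0.2 rad/s and contact force between slat and sledge below 0.1 N and contact force between slat and fitted_slat_1 below 0.1 N and contact force between slat and fitted_slat_2 below 0.1 N and contact force between slat and fitted_slat_3 below 0.1 N and horizontal distance between each of nut_a, nut_b, nut_c, candle, cone, glue_stick, shell_a, shell_b and tray below 0.19 m and height (world z) of each of nut_a, nut_b, nut_c, candle, cone, glue_stick, shell_a, shell_b below 0.06 m and distance of each of tin, tape, jar from where it was at the start of the episode below 0.015 m); the arm keeps its last pose, push and grip.
It fails at once if the sledge or one of its slats is touched (contact force between any of sledge, fitted_slat_1, fitted_slat_2, fitted_slat_3 and anything else above 0.5 N).
It fails at once if the tin, the tape roll or the jar is shifted or tipped (distance of any of tin, tape, jar from where it was at the start of the episode above 0.015 m or angle between any of tin, tape, jar's own z axis and vertical above 0.3 rad).
It fails at once if another thing is taken or thrown out of the tray (height (world z) of any of nut_a, nut_b, nut_c, candle, cone, glue_stick, shell_a, shell_b above 0.1 m or horizontal distance between any of nut_a, nut_b, nut_c, candle, cone, glue_stick, shell_a, shell_b and tray above 0.19 m).
It also fails if it takes over 48 s, if anything falls off the work surface, if the arm or the gripper's body presses on something with over 40 N, if the wrist force passes 120 N, or if a joint passes its speed limit or range.

## Working session

There is one attempt and no reset: what is moved stays moved. The work goes in short steps, Python scripts to look and compute and a tool call to move; the robot and the scene stay as the last step left them, time stands still between calls to the robot, and variables do not carry over. Pictures are saved under pics/ and viewed, at most 10 in all, crops included, and the job is handed in when it is done.

Besides the shell and the picture viewer there is one more tool, called after "Emit:" as name(argument=value, ...) on one line, values as JSON. carry_out: Moves the arm, as the interface text tells. Its arguments: {"type":"object","properties":{"series":{"type":"array"},"grip_force":{"type":"number"}},"required":["series"]}

```bash
mkdir -p pics; cat > h.py <<'E'
import numpy as np, cv2, json
from cell import manip, cams
from scipy.spatial.transform import Rotation as R
def grab(n,tag):
    s=manip.observe(); f=cams.grab_frame(n)
    cv2.imwrite(f'pics/{tag}.png',cv2.cvtColor(f['pixels'],cv2.COLOR_RGB2BGR))
    if 'eye' in f: eye=np.array(f['eye']); rot=np.array(f['rotation'])
    else:
        T=np.eye(4);T[:3,:3]=R.from_rotvec(s['orientation']).as_matrix();T[:3,3]=s['tool_pos']
        T=T@np.array(f['T_tool_cam']); eye=T[:3,3];rot=T[:3,:3]
    c=dict(vfov=float(f['vfov']),cx=float(f['cx']),cy=float(f['cy']),eye=eye.tolist(),rot=rot.tolist())
    json.dump(c,open(f'pics/{tag}.json','w'));return f['pixels']
def ray(tag,u,v,z):
    c=json.load(open(f'pics/{tag}.json'));fl=240/np.tan(np.radians(c['vfov']/2))
    d=np.array(c['rot'])@[(u-c['cx'])/fl,(v-c['cy'])/fl,1];e=np.array(c['eye'])
    return e+d*(z-e[2])/d[2]
E
python3 - <<'E'
from h import *
grab('top','top1');grab('side','side1');grab('wrist','wr1')
s=manip.observe();print(s)
for t in('top1','side1','wr1'):print(open(f'pics/{t}.json').read())
E
```

```text
{'clock': 0.15, 'joint_pos': array([-1.37159676e+00,  3.51064485e-01,  1.65226266e+00,  1.33833428e-05,
        1.13910434e+00, -8.46143642e-02]), 'joint_vel': array([ 0.00120034, -0.00351407, -0.00213074, -0.00189059,  0.00058901,
        0.00089844]), 'tau': array([ 3.08551580e-04, -4.97464049e+01, -2.85344750e+01,  6.99022505e-02,
        2.46125978e-02, -6.25479879e-05]), 'tool_pos': array([ 0.15397919, -0.52773597,  0.21825687]), 'orientation': array([-3.10918517e+00, -4.44191862e-01,  5.63753742e-05]), 'ft_force': array([-0.14373991, -0.24206751,  0.10187238]), 'torque': array([ 0.02533983, -0.0008259 , -0.00919099]), 'gripper_force': 0.0, 'finger_gap': 0.09336498848123742}
{"vfov": 43.6577548665539, "cx": 318.2391180496835, "cy": 244.4389505370917, "eye": [0.3517706304543939, 0.012490393067400221, 1.470274173452719], "rot": [-2.1711495568366765, 2.164974763538653, -0.09958817303030575]}
{"vfov": 43.11174395535132, "cx": 326.2353597512266, "cy": 241.19491899118182, "eye": [0.16924704656832895, 1.0170974952378466, 0.9207837716909432], "rot": [-0.40785543275081043, 2.675316134978978, -1.2663735236295715]}
{"vfov": 68.60686544700856, "cx": 320.7613545033817, "cy": 235.0108150428546, "eye": [0.21656040495190904, -0.5090223377878441, 0.3844256985525566], "rot": [[0.2797872483167366, -0.9323205624833922, -0.22912325165726535], [-0.960061388823694, -0.2719776494393943, -0.065652782845367], [-0.001106963986661329, 0.2383411986545166, -0.971180852186996]]}
```

View pics/top1.png

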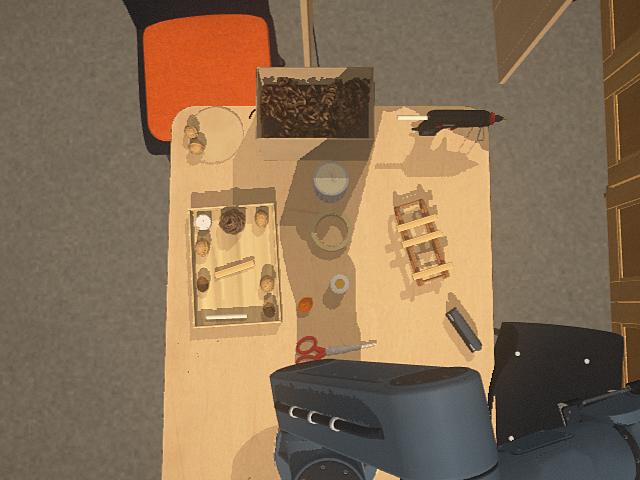

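View pics/side1.png

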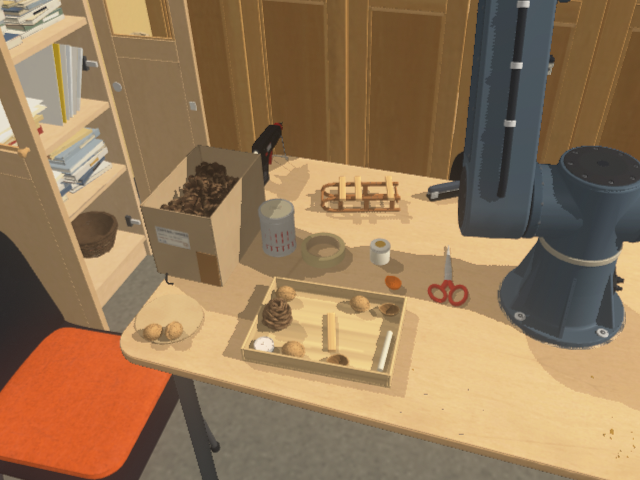

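The top view shows the slat near (236,268) in the tray. The sledge is near (421,242), with slats near (411,216), (421,240) and (433,272). The tin is at (331,180), the tape at (330,232) and the jar at (340,284). Next I'll zoom in on these areas.

```bash
sed -i "s/rot=np.array(f\['rotation'\])/rot=np.array(f['rotation']);rot=R.from_rotvec(rot).as_matrix() if rot.size==3 else rot/" h.py
python3 - <<'E'
from h import *
grab('top','top2');grab('side','side2')
t=cv2.imread('pics/top2.png')
c=cv2.resize(t[188:293,385:460],None,fx=5,fy=5,interpolation=cv2.INTER_CUBIC)
d=cv2.resize(t[188:293,190:270],None,fx=5,fy=5,interpolation=cv2.INTER_CUBIC)
cv2.imwrite('pics/crop.png',np.hstack([d,c]))
hsv=cv2.cvtColor(t,cv2.COLOR_BGR2HSV)
for p in[(236,268),(411,216),(421,240),(433,272),(236,285),(445,230)]:print(p,hsv[p[1],p[0]])
for n,p,z in[('slat',(236,268),.015),('s1',(411,216),.055),('s2',(421,240),.055),('s3',(433,272),.055),('tin',(331,180),.112),('tape',(330,232),.025),('jar',(340,284),.046),('cone',(232,220),.06),
 ('tray tl',(190,206),.036),('tray tr',(275,203),.036),('tray br',(281,322),.036),('tray bl',(193,327),.036),('box front',(315,150),.15)]:print(n,ray('top2',*p,z).round(3))
E
```

```text
(236, 268) [ 19 133 241]
(411, 216) [ 15 119 174]
(421, 240) [ 19 132 242]
(433, 272) [ 19 131 244]
(236, 285) [ 18 117 231]
(445, 230) [ 18 112 235]
slat [0.437 0.222 0.015]
s1 [ 0.56  -0.199  0.055]
s2 [ 0.502 -0.222  0.055]
s3 [ 0.426 -0.249  0.055]
tin [ 0.635 -0.008  0.112]
tape [ 0.524 -0.007  0.025]
jar [ 0.398 -0.03   0.046]
cone [0.548 0.227 0.06 ]
tray tl [0.586 0.333 0.036]
tray tr [0.594 0.127 0.036]
tray br [0.308 0.11  0.036]
tray bl [0.295 0.319 0.036]
box front [0.695 0.029 0.15 ]
```

View pics/crop.png

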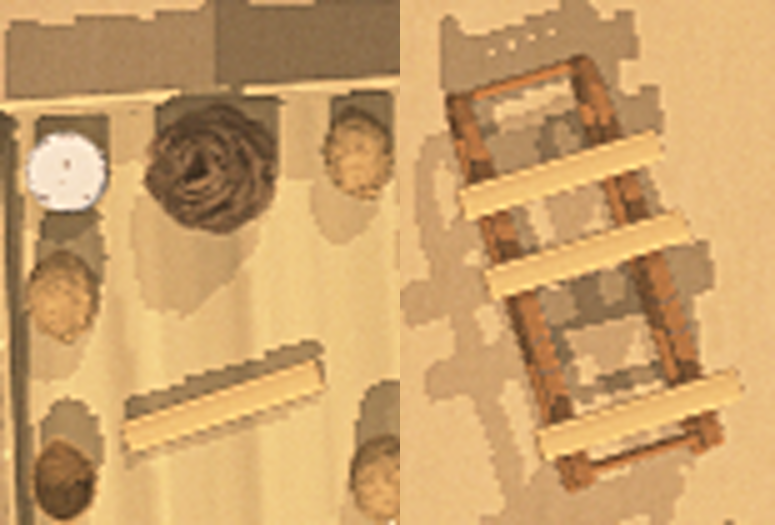

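The crops show the loose slat centred at about crop (224,406). The fitted slats are centred at (562,175), (589,255) and (641,415), so the empty place is midway between the last two, at about (615,335).

```bash
python3 - <<'E'
from h import *
L=lambda x,y,z:ray('top2',(x+.5)/5-.5+190,(y+.5)/5-.5+188,z)
Rr=lambda x,y,z:ray('top2',(x-400+.5)/5-.5+385,(y+.5)/5-.5+188,z)
a,b=L(125,438,.015),L(324,375,.015);print('slat',(a+b)/2,np.degrees(np.arctan2(*(a-b)[1::-1])),np.linalg.norm(a-b))
cs=[]
for l,r in[((464,205),(660,146)),((491,285),(687,225)),((542,445),(740,386))]:
    a,b=Rr(*l,.055),Rr(*r,.055);cs.append((a+b)/2);print('fit',cs[-1].round(4),np.degrees(np.arctan2(*(a-b)[1::-1])).round(2),np.linalg.norm(a-b).round(4))
print('place',(cs[1]+cs[2])/2, (cs[0]-cs[2])/120e-3, np.degrees(np.arctan2(*(cs[0]-cs[2])[1::-1])))
s=manip.observe();M=R.from_rotvec(s['orientation']).as_matrix();print(M.round(3),s['tool_pos'])
f=cams.grab_frame('wrist');print(np.array(f['T_tool_cam']).round(3))
E
```

```text
slat [0.43473481 0.22546811 0.015     ] 107.79960822701644 0.1012465959868108
fit [ 0.5437 -0.2132  0.055 ] 106.96 0.0978
fit [ 0.5057 -0.2255  0.055 ] 107.19 0.0977
fit [ 0.4295 -0.249   0.055 ] 106.7 0.0979
place [ 0.46758849 -0.23723013  0.055     ] [0.95149921 0.29812504 0.        ] 17.396889116359304
[[ 0.96   0.28  -0.   ]
 [ 0.28  -0.96   0.001]
 [ 0.    -0.001 -1.   ]] [ 0.15400386 -0.5278327   0.21839351]
[[-0.    -0.971 -0.238  0.065]
 [ 1.    -0.    -0.    -0.001]
 [ 0.    -0.238  0.971 -0.166]
 [ 0.     0.     0.     1.   ]]
```

Emit:
carry_out(series=[[0,0.02,-0.027,0,0],[0,0.02,-0.027,0,0],[0,0.02,-0.027,0,0],[0,0.02,-0.027,0,0],[0,0.02,-0.027,0,0],[0,0.02,-0.027,0,0],[0,0.02,-0.027,0,0],[0,0.02,-0.027,0,0],[0,0.02,-0.027,0,0],[0,0.02,-0.027,0,0]], grip_force=15)

```text
clock: 1.13
tool_pos: [0.2706, -0.2113, 0.2187]
orientation: [3.11, 0.444, 0.0]
ft_force: [0.6, -0.1, -0.7]
finger_gap: 0.0929
gripper_force: 0.0
```

Emit:
carry_out(series=[[0,0.02,-0.027,0,0],[0,0.02,-0.027,0,0],[0,0.02,-0.027,0,0],[0,0.02,-0.027,0,0],[0,0.02,-0.027,0,0],[0,0.02,-0.027,0,0],[0,0.02,-0.027,0,0],[0,0.02,-0.027,0,0],[0,0.02,-0.027,0,0],[0,0.02,-0.027,0,0]])

```text
clock: 1.97
tool_pos: [0.3871, 0.1043, 0.2188]
orientation: [3.11, 0.445, 0.001]
ft_force: [0.0, -0.7, 0.0]
finger_gap: 0.0931
gripper_force: 0.0
```

Emit:
carry_out(series=[[0.35,0,0,0,-0.12],[0.35,0,0,0,-0.12],[0.35,0,0,0,-0.12],[0.35,0,0,0,-0.12],[0.35,0,0,0,-0.12],[0.35,0,0,0,-0.12],[0.35,0,0,0,-0.12],[0.35,0,0,0,-0.12],[0.35,0,0,0,-0.12],[0.35,0,0,0,-0.12]])

```text
clock: 2.8
tool_pos: [0.3868, 0.1024, 0.2186]
orientation: [2.31, 2.13, 0.0]
ft_force: [-0.1, -0.4, -0.2]
finger_gap: 0.0605
gripper_force: 0.0
```

Emit:
carry_out(series=[[0.35,0,0,0,-0.1],[0.35,0,0,0,-0.1],[0.35,0,0,0,-0.1],[0.35,0,0,0,-0.09],[0.35,0,0,0,0],[0.35,0,0,0,0],[0.35,0,0,0,0],[0.35,0,0,0,0],[0.35,0,0,0,0],[0.35,0,0,0,0]])

```text
clock: 3.63
tool_pos: [0.3868, 0.1024, 0.2186]
orientation: [-1.862, -2.53, 0.0]
ft_force: [-0.1, 0.2, 1.2]
finger_gap: 0.0604
gripper_force: 0.0
```

Emit:
carry_out(series=[[0.35,0.02,0.016,0.01,0],[0.35,0.02,0.016,0.01,0],[0.35,0.02,0.016,0.01,0],[0.35,0.02,0.016,0.01,0],[0.35,0.02,0.016,0.01,0],[0.35,0.003,0.002,0.01,0],[0.35,0,0,0,0],[0.35,0,0,0,0],[0.35,0,0,0,0],[0.35,0,0,0,0]])

```text
clock: 4.47
tool_pos: [0.4345, 0.2245, 0.1594]
orientation: [1.862, 2.53, 0.001]
ft_force: [-0.0, -0.6, 0.6]
finger_gap: 0.0602
gripper_force: 0.0
```

```bash
python3 - <<'E'
from h import *
grab('wrist','w3');s=manip.observe();M=R.from_rotvec(s['orientation']).as_matrix();print(M.round(4),s['tool_pos'])
im=cv2.cvtColor(cv2.imread('pics/w3.png'),cv2.COLOR_BGR2HSV);print(im[::60,::80].tolist()[2:5])
E
```

```text
[[-2.975e-01  9.547e-01  1.000e-03]
 [ 9.547e-01  2.975e-01  4.000e-04]
 [ 1.000e-04  1.000e-03 -1.000e+00]] [0.43448568 0.2245808  0.15937099]
[[[21, 74, 247], [21, 76, 247], [17, 84, 230], [24, 66, 252], [14, 123, 176], [16, 92, 163], [19, 86, 235], [20, 81, 242]], [[15, 92, 189], [16, 90, 187], [16, 92, 153], [17, 92, 183], [22, 86, 251], [21, 78, 242], [13, 39, 224], [20, 78, 243]], [[21, 68, 248], [16, 92, 188], [17, 92, 178], [18, 91, 191], [16, 108, 191], [18, 93, 135], [17, 90, 130], [20, 78, 245]]]
```

View pics/w3.png

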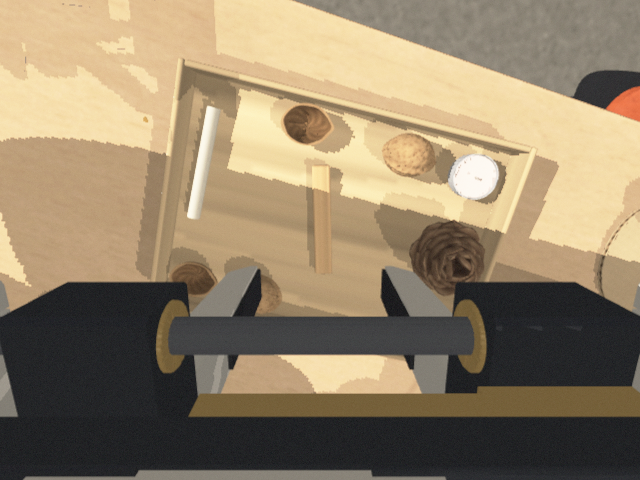

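The wrist view shows the slat between the fingers, from (320.5,166) to (323,272.5).

```bash
python3 - <<'E'
from h import *
a,b=ray('w3',320.5,166,.015),ray('w3',323,272,.015);m=(a+b)/2
s=manip.observe();M=R.from_rotvec(s['orientation']).as_matrix()
print(a,b,m,np.linalg.norm(a-b),np.degrees(np.arctan2(*(a-b)[1::-1])),'tool',M.T@(m-s['tool_pos']),M.T@(np.array([.4347,.2255,.015])-s['tool_pos']))
E
```

```text
[0.41876379 0.27365571 0.015     ] [0.44986801 0.18153885 0.015     ] [0.4343159  0.22759728 0.015     ] 0.09722647834029562 108.65779106004685 tool [0.00292319 0.00058687 0.14437182] [0.00080658 0.00032974 0.14437145]
```

Emit:
carry_out(series=[[0.35,0.002,0,0.02,-0.016],[0.35,0,0,0.02,0],[0.35,0,0,0.02,0],[0.35,0,0,0.02,0],[0.35,0,0,0.02,0],[0.35,0,0,0.02,0],[0.35,0,0,0.015,0],[0.35,0,0,0.01,0],[0.35,0,0,0.006,0],[0.35,0,0,0,0]])

```text
clock: 5.35
tool_pos: [0.4336, 0.2268, 0.0072]
orientation: [-1.841, -2.545, 0.001]
ft_force: [0.2, -0.6, 0.4]
finger_gap: 0.0603
gripper_force: 0.0
```

Emit:
carry_out(series=[[1,0,0,0,0],[1,0,0,0,0],[1,0,0,0,0],[1,0,0,0,0],[1,0,0,0,0],[1,0,0,0,0],[1,0,0,0,0],[1,0,0,0,0],[1,0,0,0,0],[1,0,0,0,0]], grip_force=15)

```text
clock: 6.18
tool_pos: [0.4338, 0.2271, 0.0077]
orientation: [1.84, 2.546, 0.0]
ft_force: [-0.6, 0.2, 2.0]
finger_gap: 0.0156
gripper_force: 15.0
```

Emit:
carry_out(series=[[1,0,0,-0.005,0],[1,0,0,-0.01,0],[1,0,0,-0.02,0],[1,0,0,-0.025,0],[1,0,0,-0.025,0],[1,0,0,-0.025,0],[1,0,0,-0.025,0],[1,0,0,-0.02,0],[1,0,0,-0.01,0],[1,0,0,0,0]], grip_force=25)

```text
clock: 7.02
tool_pos: [0.4346, 0.2275, 0.175]
orientation: [1.839, 2.544, 0.005]
ft_force: [-0.1, 0.7, 0.1]
finger_gap: 0.0154
gripper_force: 25.0
```

```bash
python3 - <<'E'
from h import *
s=manip.observe();M=R.from_rotvec(s['orientation']).as_matrix();print(s['tool_pos'],s['gripper_force'],s['finger_gap'],'yaw y',np.degrees(np.arctan2(M[1,1],M[0,1])))
print(M.T@(np.array([.4676,-.2372,.165])-s['tool_pos']))
grab('wrist','w4')
E
```

```text
[0.43461058 0.22750316 0.17496556] 24.99927520751953 0.015371137114272924 yaw y 18.28149347517748
[-0.45159925 -0.11448548  0.00937216]
```

View pics/w4.png

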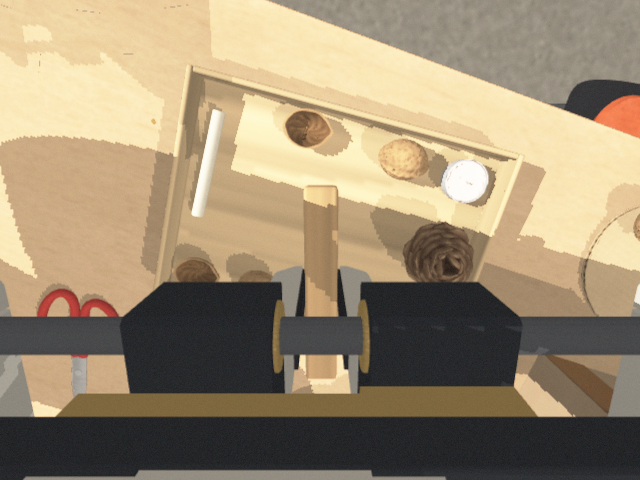

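The slat is held at its middle, from row 186 to 377 and on axis at column 320. I'll carry it past the sledge so the wrist camera can see the empty place.

Emit:
carry_out(series=[[1,-0.01,-0.002,0,0.002],[1,-0.02,-0.004,0,0.002],[1,-0.03,-0.006,0,0.002],[1,-0.03,-0.006,0,0.002],[1,-0.03,-0.006,0,0.002],[1,-0.03,-0.006,0,0.002],[1,-0.03,-0.006,0,0.002],[1,-0.03,-0.006,0,0.002],[1,-0.03,-0.006,0,0],[1,-0.03,-0.006,0,0]])

```text
clock: 7.9
tool_pos: [0.4634, -0.0485, 0.1712]
orientation: [-1.86, -2.529, 0.002]
ft_force: [1.0, 0.4, -1.0]
finger_gap: 0.0154
gripper_force: 25.0
```

Emit:
carry_out(series=[[1,-0.03,-0.006,0,0],[1,-0.03,-0.006,0,0],[1,-0.03,-0.006,0,0],[1,-0.03,-0.006,0,0],[1,-0.03,-0.006,0,0],[1,-0.03,-0.006,0,0],[1,-0.03,-0.006,0,0],[1,-0.03,-0.006,0,0],[1,-0.02,-0.004,0,0],[1,-0.01,-0.002,0,0]])

```text
clock: 8.73
tool_pos: [0.4923, -0.3227, 0.1707]
orientation: [-1.862, -2.527, 0.0]
ft_force: [-0.3, 0.0, -0.7]
finger_gap: 0.016
gripper_force: 25.0
```

```bash
python3 - <<'E'
from h import *
s=manip.observe();M=R.from_rotvec(s['orientation']).as_matrix();print(s['tool_pos'],s['gripper_force'],s['finger_gap'],'yaw y',np.degrees(np.arctan2(M[1,1],M[0,1])))
t=np.array([.43461,.22750,.17497])
print('slat ends w4',[(ray('w4',*p,.1825)-t).round(4) for p in((321,190),(321,377))])
grab('wrist','w5')
E
```

```text
[ 0.49232222 -0.32273436  0.17073507] 24.999217987060547 0.01600608618565169 yaw y 17.249951671554992
slat ends w4 [array([-0.0154,  0.0457,  0.0075]), array([ 0.0148, -0.0458,  0.0075])]
```

View pics/w5.png

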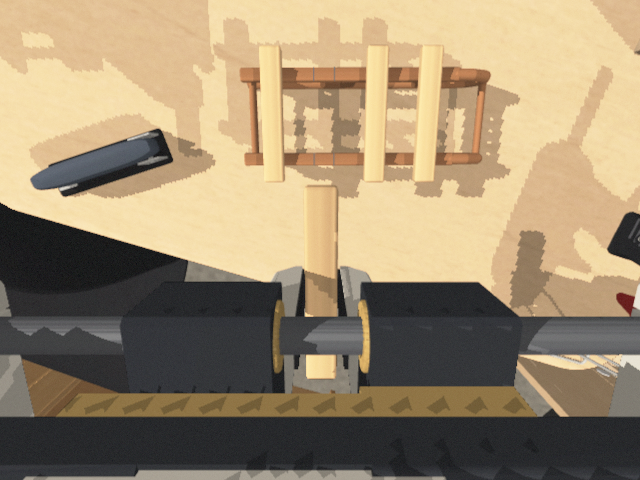

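The fitted slats run from (270,46) to (274,181), (377,46) to (374,181) and (431,46) to (425,181). The gap between the first two is the empty place. The held slat is centred on the TCP.

```bash
python3 - <<'E'
from h import *
cs=[]
for l,r in[((431,46),(425,181)),((377,46),(374,181)),((270,46),(274,181))]:
    a,b=ray('w5',*l,.055),ray('w5',*r,.055);cs.append((a+b)/2);print(cs[-1].round(4),np.degrees(np.arctan2(*(a-b)[1::-1])).round(2),np.linalg.norm(a-b).round(4))
p=(cs[1]+cs[2])/2;print(p,np.linalg.norm(cs[1]-cs[2]),np.degrees(np.arctan2(*(cs[0]-cs[2])[1::-1])))
s=manip.observe();M=R.from_rotvec(s['orientation']).as_matrix()
for q in(p,[.4676,-.2372,0],(p+[.4676,-.2372,0])/2):print(M.T@(np.array([q[0],q[1],.0625])-s['tool_pos']))
E
```

```text
[ 0.5431 -0.2124  0.055 ] 108.7 0.0977
[ 0.5049 -0.2243  0.055 ] 108.01 0.0977
[ 0.4296 -0.2476  0.055 ] 107.14 0.0978
[ 0.46727808 -0.23594924  0.055     ] 0.07882331001332256 17.231908307551898
[0.09047325 0.00182732 0.10856909]
[0.08918327 0.00176418 0.10856743]
[0.08982826 0.00179575 0.10856826]
```

Emit:
carry_out(series=[[1,0.008,0,0,0],[1,0.016,0.001,0,0],[1,0.02,0.001,0,-0.004],[1,0.02,0,0,0],[1,0.016,0,0,0],[1,0.01,0,0,0],[1,0,0,0.01,0],[1,0,0,0.015,0],[1,0,0,0.015,0],[1,0,0,0.01,0]])

```text
clock: 9.62
tool_pos: [0.4679, -0.2335, 0.1208]
orientation: [-1.854, -2.534, 0.0]
ft_force: [0.3, 0.9, -0.1]
finger_gap: 0.0152
gripper_force: 25.0
```

Emit:
carry_out(series=[[1,0,0,0.01,0],[1,0,0,0.01,0],[1,0,0,0.01,0],[1,0,0,0.01,0],[1,0,0,0.008,0],[1,0,0,0.005,0],[1,0,0,0.002,0],[1,0,0,0,0],[1,0,0,0,0],[1,0,0,0,0]])

```text
clock: 10.45
tool_pos: [0.4687, -0.234, 0.0681]
orientation: [1.855, 2.534, 0.0]
ft_force: [0.9, 0.2, -0.4]
finger_gap: 0.0158
gripper_force: 25.0
```

```bash
python3 - <<'E'
from h import *
s=manip.observe();M=R.from_rotvec(s['orientation']).as_matrix();print(s['tool_pos'],s['gripper_force'],s['finger_gap'],'yaw y',np.degrees(np.arctan2(M[1,1],M[0,1])),M[:,2],s['ft_force'])
grab('wrist','w6');grab('side','s6')
a=cv2.imread('pics/w6.png')[150:450,170:490];b=cv2.resize(cv2.imread('pics/s6.png')[140:240,300:440],None,fx=3,fy=3,interpolation=cv2.INTER_CUBIC)
cv2.imwrite('pics/fin.png',np.hstack([a,b]))
E
```

```text
[ 0.46869184 -0.23404424  0.06809337] 24.999239444732666 0.015783487376693436 yaw y 17.592378511067952 [ 7.49199848e-04 -4.55789655e-04 -9.99999615e-01] [ 0.85267734  0.15106256 -0.39547268]
```

View pics/fin.png

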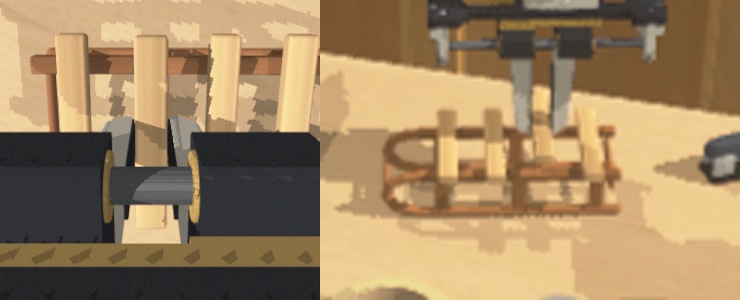

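The held slat sits between its neighbours and parallel to them, and it hasn't slipped: its ends are still at rows 186 and 377. It needs a small correction.

Emit:
carry_out(series=[[1,-0.001,-0.001,0.002,0],[1,-0.001,-0.001,0.002,0],[1,0,0,0,0],[1,0,0,0,0],[1,0,0,0,0],[1,0,0,0,0],[1,0,0,0,0],[1,0,0,0,0],[1,0,0,0,0],[1,0,0,0,0]])

```text
clock: 11.38
tool_pos: [0.4671, -0.2364, 0.0637]
orientation: [1.856, 2.535, 0.0]
ft_force: [0.3, -0.2, -0.4]
finger_gap: 0.0153
gripper_force: 25.0
```

```bash
python3 - <<'E'
from h import *
s=manip.observe();print(s['tool_pos'],s['joint_vel'].round(4),s['gripper_force'])
p=s['tool_pos']
if np.hypot(p[0]-.4675,p[1]+.2366)<.003 and .060<p[2]<.069: print(manip.close_job())
E
```

```text
[ 0.46713831 -0.23638173  0.06367103] [-0.001  -0.0008 -0.0007  0.0006 -0.0007 -0.0001] 24.99933421611786
the job is handed in; nothing more can be done
None
```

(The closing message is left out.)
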